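# Find the thread hand of a two-part lacquer bottle

## Task

Both square bottles of a two-part lacquer were knocked over: stand the one nearer to the robot upright on the black non-slip mat and let go, then unscrew its cap, lift it off and finish while still holding it well clear above the standing bottle. So that the caps cannot be swapped, one of the pair has an ordinary right-hand thread and the other a left-hand thread, and nothing shows which: try the cap both ways. Leave the other bottle and the eraser, scraper and folded rule where they are.

Things in the scene. Friction and masses are not known exactly. Their poses are not given: they have to be found in the camera images.
- bottle_1: knocked-over square bottle, pale plastic, blank label, black cap; 0.4 to 0.6 kg. Body 58 x 58 x 92 mm to the shoulder; neck rim at 130 mm; 136 mm over the cap. Origin: centre of the base, 29 mm above the surface while it lies; x axis from base to cap (level while it lies, up when it stands). The twins differ only in the hand of the thread; either may lie in front
- bottle_2: knocked-over square bottle, pale plastic, blank label, black cap; 0.4 to 0.6 kg. Body 58 x 58 x 92 mm to the shoulder; neck rim at 130 mm; 136 mm over the cap. Origin: centre of the base, 29 mm above the surface while it lies; x axis from base to cap (level while it lies, up when it stands). The twins differ only in the hand of the thread; either may lie in front
- cap_1: ribbed black screw cap of bottle_1, 51 mm across, 26 mm high, 40 g. Origin: centre of its lower rim, 109.5 mm above the bottle's base when screwed on; x axis towards its top. Coarse quick thread: slightly stiff at first (0.05 N m), lifts straight off once turned 75 to 130 degrees against the bottle; the wrong way it is stopped at once and the bottle turns with it
- cap_2: ribbed black screw cap of bottle_2, 51 mm across, 26 mm high, 40 g. Origin: centre of its lower rim, 109.5 mm above the bottle's base when screwed on; x axis towards its top. Coarse quick thread: slightly stiff at first (0.05 N m), lifts straight off once turned 75 to 130 degrees against the bottle; the wrong way it is stopped at once and the bottle turns with it
- mat: square black rubber non-slip mat, 120 x 120 x 4 mm, fixed to the worktop (top at z = 0.004); origin at the centre of its underside, x and y axes along its edges. It grips a bottle standing on it (friction 1.2), so the bottle stands still while its cap is loosened and is turned round only by about 0.2 N m or more, as when the cap is forced against its stop
- old_eraser: small white eraser in a blue sleeve, 23 x 45 x 13 mm, lying flat; origin at the centre of its underside; bystander
- scraper: red-handled scraper lying flat, 210 mm long along its y axis, 22 mm wide, 18 mm high; origin in its middle, underneath; bystander
- rule: folded wooden rule lying flat, 140 mm long along its y axis, 18 mm wide, 16 mm high; origin in its middle, underneath; bystander
Things that resemble listed ones, but are neither listed nor needed, are in the scene too. What is shaped like the cap_1 but orange is not meant.

How it is judged:
By the outcome, as a careful person would: the job done as asked, in the order asked, and still so for the second after the job is handed in, while the arm keeps its last pose, push and grip.
It also fails if it takes over 54 s, if anything falls off the work surface, if the arm or the gripper's body presses on something with over 40 N, if the wrist force passes 120 N, or if a joint passes its speed limit or range.

## Robot

A 6-joint arm with a two-finger parallel gripper is mounted at the origin on a cart in front of the work surface, level with it; the furniture and walls round the work are solid. World frame = base frame: x ahead of the robot, y to its left, z up, the work surface at z = 0. Lengths are in m, angles in rad, forces in N, time in s.
With the tool pointing down it reaches from about 0.35 to 0.875 m from the base axis. Payload 4.2 kg.
Tool frame: the origin (TCP) lies on the centre line of the jaws, within the pads' length; the fingertips stand 11 mm ahead of it and the grasp point (between the pads) lies 8 mm behind it; z points along the fingers, y is the line along which they close (so a half turn about z gives the same grasp; the last joint's range is limited). The gripper opens to 85 mm and grips with 20 to 120 N. Pads are 22 mm wide; open, the fingers measure 114 mm over their backs; the gripper's body (76 mm by 85 mm) begins 54 mm behind the grasp point. The pads swing forward as they close: fully open they stand 13 mm farther back than shut.
Start: joints at [1.553, 0.385, 0.008, 0, -1.194, -0.259], TCP at [0.171, 0.601, 0.242] pointing down, gripper open.
Joint ranges: [-3.14, 3.14], [-1.21, 2.06], [-1.07, 1.41], [-3.16, 2.05], [-2.99, -0.16], [-3.1, 3.1]. Speed limits (rad/s): [2.79, 2.79, 3.14, 3.14, 3.14, 3.14].

## Interface

Orientations are given as a 3x3 rotation matrix whose columns are the frame's x, y, z axes.
In Python, from rig import r gives the robot as it stands.
- The arm moves only by the tool jog_arm, never from a script. Its argument "commands" is a list of rows, each a list of 2 entries, a list of its own where there are three numbers: the shift along the tool's x, y, z in units of 50 mm (1.0 is 50 mm), then the turn about the tool's z in units of 10 degrees (1.0 is 10 degrees). In form: [[[dx, dy, dz], yaw], ...]. A call has 1 to 10 rows; each row shifts and turns the commanded pose from where the row before left it, along the tool's axes as they then stand; what a row does not reach is not made up. A row lasts 1/8 s, in which the tool goes at most 62.5 mm and 10.7 degrees, less where a joint would pass 70% of its speed; a pose out of reach is approached as far as the arm can. A call is refused whole if a number of a shift passes 1 or a number of a turn 1, either way. A call with a gripper value outside its range is refused whole. "gripper" is the opening, from 0 (shut) to 1 (fully open), set as the call begins (left out, the last holds). The fingers move at their own pace and stop on an object; "newtons" is the grip in N (left out, the last holds). Time passes only in rows, so rows that do not move let the fingers close. It gives the time, the measured TCP pose, the force, the opening and the grip force at its end, in the units of the state.
- r.read_state(): the state, without advancing time (a new reading comes with each control period).
- r.camera(name): name is "scene" or "top" or "wrist"; returns a dict with "pixels" (400x640x3 uint8, red, green, blue), "fx", "fy", "cx", "cy" (pixels), "k1" (the pictures are not rectified: a ray, as slopes to the right and down, at radius r is drawn at 1 + k1 r^2 times it, then the intrinsics apply), "position" and "attitude" of the camera in the world. Camera axes: x right, y down, z forward; pixel columns grow to the right and rows downward; lengths in m; the calibration is good to about 2 mm. A picture is of the moment at which its call begins. There is no depth.
- r.close_job(): hands the job in; it is judged then, once.
Trained networks look in a picture, given as the dict that the camera call returned (one of the last four; its "shot" number tells which), for a name from the list of things; names that differ only in an ending like _2 or _b are one class to them, and where a whole thing is asked for, a point or a joint stands for the part that bears it (a point fixed in the world has none). Each returns a list of dicts, best first, with "conf" (0 to 1); they miss things now and then, are a little off and sometimes report something else, mostly with a low value. They report only what shows in the picture. A call takes as long as a camera call. They do not tell look-alikes from the thing itself.
- r.recognise(thing, picture): "pixel" ([column, row] in pixels, amid what is visible of it).
The state is a dict: "time": time; "q": joint angles; "joint_velocities": joint speeds; "tau": joint torques, N m; "eef_pos": TCP position; "orientation": TCP orientation; "wrist_force": force on the tool from outside, world axes, zero at the start; "torque": the same for the moment, N m; "width": opening from 0.0 (shut) to 1.0 (fully open); "finger_force": force on a finger pad.
Only numpy, scipy, OpenCV 4.12 (cv2) and the standard library are available. Lean on these libraries where they do the work, as an engineer would, in place of code of your own. Each camera call takes 0.05 s, during which the arm holds its last target. There are 200 camera calls.

## Working session

There is one attempt and no reset: what is moved stays moved. The work goes in short steps, Python scripts to look and compute and a tool call to move; the robot and the scene stay as the last step left them, time stands still between calls to the robot, and variables do not carry over. Pictures are saved under pics/ and viewed, at most 10 in all, crops included, and the job is handed in when it is done.

Besides the shell and the picture viewer there is one more tool, called as name([rows], argument=value, ...), one row to a line, values as JSON. jog_arm: Moves the arm, as the interface text tells. Its arguments: {"type":"object","properties":{"commands":{"type":"array","items":{"type":"array"}},"gripper":{"type":"number"},"newtons":{"type":"number"}},"required":["commands"]}

```bash
mkdir -p pics; cat > h.py <<'E'
import numpy as np, cv2
from rig import r
def save(p,n): cv2.imwrite('pics/'+n, p["pixels"][:,:,::-1])
def ray(p,px):
    u=(px[0]-p["cx"])/p["fx"]; v=(px[1]-p["cy"])/p["fy"]
    K=np.eye(3); d=cv2.undistortPoints(np.array([[[u,v]]],float),K,np.array([p["k1"],0,0,0.]))[0,0]
    return np.array(p["position"]), np.array(p["attitude"])@np.array([d[0],d[1],1])
def hit(p,px,z):
    o,d=ray(p,px); return o+d*(z-o[2])/d[2]
def proj(p,X):
    c=np.array(p["attitude"]).T@(np.array(X)-np.array(p["position"])); s=c[:2]/c[2]; s=s*(1+p["k1"]*(s@s))
    return s*[p["fx"],p["fy"]]+[p["cx"],p["cy"]]
E
python3 - <<'E'
from h import *
np.set_printoptions(precision=3,suppress=True)
ims=[]
for n in("top","scene"):
    p=r.camera(n); ims.append(p["pixels"])
    print(n,p["position"],p["attitude"],p["fx"],p["k1"])
    for t,z in(("bottle_1",.029),("cap_1",.029),("mat",.004),("old_eraser",.01),("scraper",.01),("rule",.01)):
        for d in r.recognise(t,p): print(t,np.round(d["pixel"]),round(d["conf"],2),hit(p,d["pixel"],z))
    save(p,n+'0.png')
print(r.read_state())
E
```

```text
top [0.361 0.039 1.072] [[ 0.006 -0.991  0.134]
 [-1.    -0.009 -0.023]
 [ 0.024 -0.134 -0.991]] 435.0341717996659 -0.09016840112206552
bottle_1 [429. 231.] 0.86 [ 0.432 -0.25   0.029]
bottle_1 [300. 133.] 0.72 [0.672 0.065 0.029]
cap_1 [270. 133.] 0.76 [0.671 0.141 0.029]
cap_1 [398. 223.] 0.7 [ 0.449 -0.174  0.029]
cap_1 [418. 275.] 0.57 [ 0.324 -0.22   0.029]
mat [258. 228.] 0.69 [0.437 0.166 0.004]
old_eraser [345. 210.] 0.65 [ 0.483 -0.047  0.01 ]
scraper [178. 259.] 0.89 [0.358 0.359 0.01 ]
rule [208. 205.] 0.93 [0.492 0.291 0.01 ]
rule [261. 230.] 0.24 [0.432 0.159 0.01 ]
scene [-0.393 -0.896  0.725] [[ 0.711 -0.304  0.634]
 [-0.702 -0.343  0.624]
 [ 0.027 -0.889 -0.458]] 484.18684860667486 -0.029798231466349783
bottle_1 [335. 186.] 0.83 [0.683 0.085 0.029]
bottle_1 [365. 254.] 0.72 [ 0.445 -0.248  0.029]
cap_1 [343. 238.] 0.54 [ 0.458 -0.156  0.029]
mat [261. 210.] 0.77 [0.421 0.151 0.004]
scraper [204. 190.] 0.52 [0.361 0.376 0.01 ]
{'time': 0.7, 'q': array([ 1.553,  0.385,  0.008, -0.   , -1.194, -0.259]), 'joint_velocities': array([-0.001,  0.   , -0.001, -0.   ,  0.   ,  0.001]), 'tau': array([ -0.   , -39.195,  18.858,   4.19 ,  -0.   ,   0.   ]), 'eef_pos': array([0.171, 0.601, 0.242]), 'orientation': array([[ 0.962, -0.273, -0.   ],
       [-0.273, -0.962,  0.   ],
       [-0.   , -0.   , -1.   ]]), 'wrist_force': array([-0.206, -0.534, -0.157]), 'torque': array([-0.006,  0.006,  0.003]), 'finger_force': 0.0, 'width': 0.998973079879822}
```

View pics/top0.png

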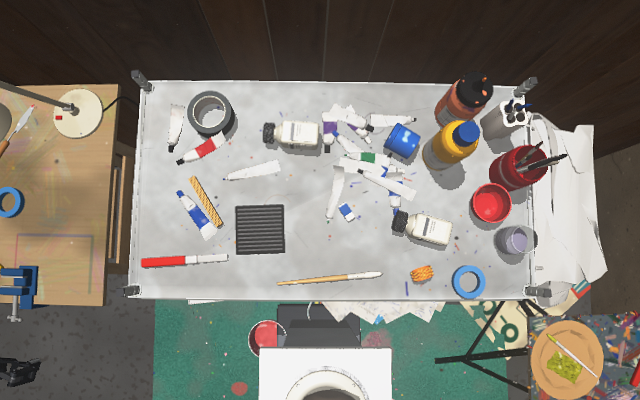

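View pics/scene0.png

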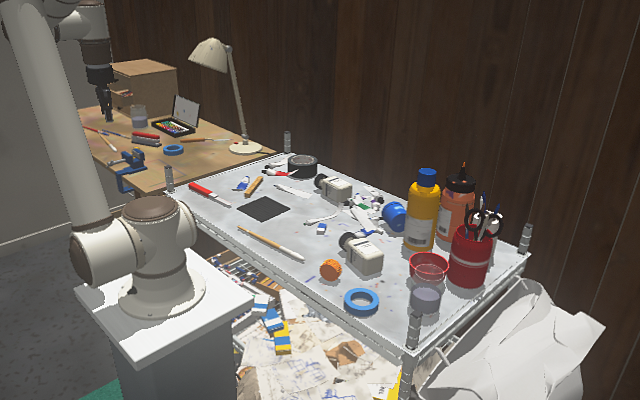

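The near bottle is at (429,231) in the top picture, with its black cap at (400,222). The far twin is at (300,133) with its cap at (270,133). The orange look-alike cap is at (422,273) and the mat at (260,229). I choose the bottle at (429,231), since it is 0.50 m from the base against 0.68 m for the twin. I'll check it in a close crop.

```bash
cat >> h.py <<'E'
def plan(xyz,yaw=None,n=10):
    s=r.read_state(); R=np.array(s["orientation"]); y0=np.arctan2(R[1,0],R[0,0]); 
    if yaw is None: yaw=y0
    dy=(yaw-y0+np.pi)%(2*np.pi)-np.pi; d=(np.array(xyz)-s["eef_pos"])/n
    rows=[]
    for i in range(n):
        y=y0+dy*i/n; c,q=np.cos(y),np.sin(y)
        rows.append([[round((d[0]*c+d[1]*q)/.05,2),round((d[0]*q-d[1]*c)/.05,2),round(-d[2]/.05,2)],round(-np.degrees(dy)/n/10,2)])
    print(str(rows).replace(' ',''))
E
python3 - <<'E'
import cv2
a=cv2.imread('pics/top0.png')[195:295,230:470]
cv2.imwrite('pics/crop.png',cv2.resize(a,None,fx=3.3,fy=3.3,interpolation=cv2.INTER_CUBIC))
from h import plan
plan([.40,.06,.30],-1.79,12)
E
```

```text
[[[np.float64(0.61),np.float64(0.76),np.float64(-0.1)],np.float64(0.72)],[[np.float64(0.71),np.float64(0.68),np.float64(-0.1)],np.float64(0.72)],[[np.float64(0.79),np.float64(0.59),np.float64(-0.1)],np.float64(0.72)],[[np.float64(0.85),np.float64(0.48),np.float64(-0.1)],np.float64(0.72)],[[np.float64(0.91),np.float64(0.37),np.float64(-0.1)],np.float64(0.72)],[[np.float64(0.95),np.float64(0.25),np.float64(-0.1)],np.float64(0.72)],[[np.float64(0.97),np.float64(0.13),np.float64(-0.1)],np.float64(0.72)],[[np.float64(0.98),np.float64(0.01),np.float64(-0.1)],np.float64(0.72)],[[np.float64(0.97),np.float64(-0.11),np.float64(-0.1)],np.float64(0.72)],[[np.float64(0.95),np.float64(-0.23),np.float64(-0.1)],np.float64(0.72)],[[np.float64(0.91),np.float64(-0.35),np.float64(-0.1)],np.float64(0.72)],[[np.float64(0.86),np.float64(-0.46),np.float64(-0.1)],np.float64(0.72)]]
```

View pics/crop.png

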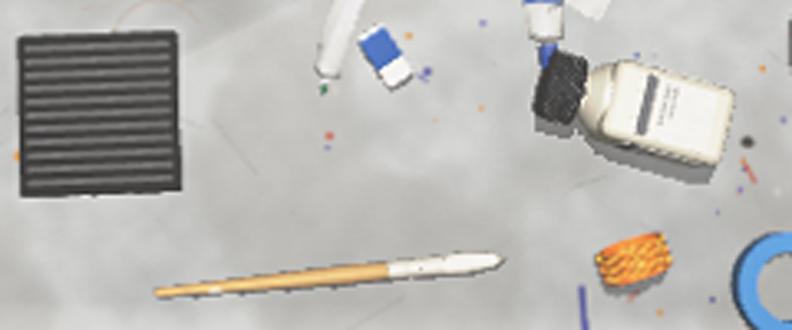

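The crop confirms the choice. The pale square bottle with the black cap is at crop (560,88) to (670,110). A small paint-tube tip lies just ahead of the cap at crop (545,50), the eraser is at (385,55) and the orange cap at (632,258).

jog_arm([
  [[0.61,0.76,-0.1],0.72],
  [[0.71,0.68,-0.1],0.72],
  [[0.79,0.59,-0.1],0.72],
  [[0.85,0.48,-0.1],0.72],
  [[0.91,0.37,-0.1],0.72],
  [[0.95,0.25,-0.1],0.72],
  [[0.97,0.13,-0.1],0.72],
  [[0.98,0,-0.1],0.72],
  [[0.97,-0.11,-0.1],0.72],
  [[0.95,-0.23,-0.1],0.72],
])

```text
time: 1.95
eef_pos: [0.3639, 0.1494, 0.2929]
orientation: [[0.034, -0.999, 0.001], [-0.999, -0.034, 0.001], [-0.001, -0.001, -1.0]]
wrist_force: [0.5, 0.4, 0.9]
width: 0.998
finger_force: 0.0
```

```bash
sed -i 's/rows.append(\(.*\))$/rows.append(\1)/; s/round((d\[0\]\*c/round(float(d[0]*c/; ' h.py; python3 - <<'E'
s=open('h.py').read()
s=s.replace("round(float(d[0]*c+","round((d[0]*c+").replace("print(str(rows)","import json; print(json.dumps(rows,default=float)")
open('h.py','w').write(s)
E
python3 - <<'E'
from h import *
plan([.45,-.14,.30],-1.79,6)
E
```

```text
[[[0.97,-0.25,-0.02],0.24],[[0.96,-0.3,-0.02],0.24],[[0.95,-0.34,-0.02],0.24],[[0.93,-0.38,-0.02],0.24],[[0.92,-0.41,-0.02],0.24],[[0.9,-0.45,-0.02],0.24]]
```

jog_arm([
  [[0.97,-0.25,0],0.24],
  [[0.96,-0.3,0],0.24],
  [[0.95,-0.34,0],0.24],
  [[0.93,-0.38,0],0.24],
  [[0.92,-0.41,0],0.24],
  [[0.9,-0.45,0],0.24],
  [[0,0,0],0],
])

```text
time: 2.82
eef_pos: [0.4514, -0.1404, 0.2919]
orientation: [[-0.218, -0.976, -0.001], [-0.976, 0.218, -0.0], [0.0, 0.001, -1.0]]
wrist_force: [-0.7, 0.9, -1.0]
width: 1.0
finger_force: 0.0
```

```bash
python3 - <<'E'
from h import *
np.set_printoptions(precision=3,suppress=True)
p=r.camera("wrist"); save(p,'w1.png'); print(p["position"],np.array(p["attitude"]),p["fx"],p["k1"])
for t in("bottle_1","cap_1"):
    for d in r.recognise(t,p): print(t,np.round(d["pixel"]),round(d["conf"],2),hit(p,d["pixel"],.04))
print(r.read_state()["eef_pos"],r.read_state()["q"])
E
```

```text
[ 0.436 -0.208  0.424] [[-0.976  0.209  0.059]
 [ 0.217  0.939  0.267]
 [-0.     0.273 -0.962]] 297.9729427009862 -0.01752829741880164
bottle_1 [234. 318.] 0.9 [0.636 0.056 0.04 ]
bottle_1 [314.  78.] 0.85 [ 0.44 -0.25  0.04]
cap_1 [314. 140.] 0.92 [ 0.457 -0.178  0.04 ]
cap_1 [405.  74.] 0.77 [ 0.333 -0.231  0.04 ]
[ 0.451 -0.138  0.292] [ 0.05   0.084 -0.266 -0.    -1.221 -0.263]
```

View pics/w1.png

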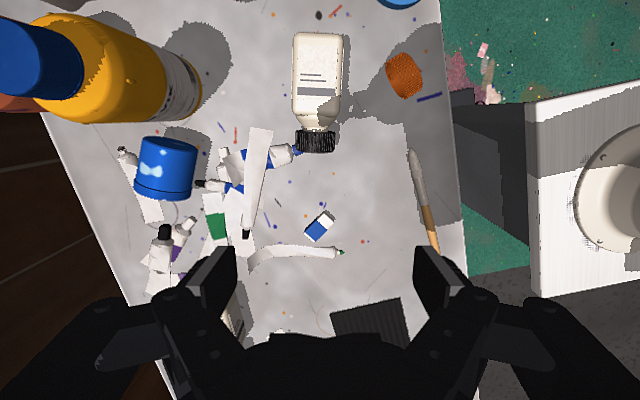

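The wrist view shows the near bottle's body from (318,33) to (318,112), its cap at (315,141), a tube tip touching the left of the cap at (297,150), the eraser at (320,225) and the mat at (370,320).

```bash
python3 - <<'E'
from h import *
np.set_printoptions(precision=4,suppress=True)
p=r.camera("wrist")
B=hit(p,(318,33),.058); C=hit(p,(315,142),.0545); E=hit(p,(315.5,153),.050); L=hit(p,(296,142),.029); Rr=hit(p,(335,142),.029)
print(B,C,E,L,Rr,np.linalg.norm((C-B)[:2]))
a=(C-B)[:2]; a/=np.linalg.norm(a); print(a,np.degrees(np.arctan2(-a[1],-a[0])))
# mask-based axis of pale body
g=cv2.cvtColor(p["pixels"],cv2.COLOR_RGB2HSV); im=p["pixels"].astype(int)
roi=np.zeros(im.shape[:2],bool); roi[25:128,280:352]=1
m=((im.min(2)>150)&((im[:,:,0]-im[:,:,2])>8)&roi).astype(np.uint8)
m=cv2.morphologyEx(m,cv2.MORPH_CLOSE,np.ones((9,9)))
n,l,st,ce=cv2.connectedComponentsWithStats(m); k=1+np.argmax(st[1:,4]); print(st[k],ce[k])
cs,_=cv2.findContours((l==k).astype(np.uint8),0,1); print(cv2.minAreaRect(cs[0]))
# mat
q=im[:,:,:].max(2)
t=r.camera("top"); k=t["pixels"].astype(int)
mm=np.zeros((400,640),np.uint8); mm[200:260,230:290]=(k[200:260,230:290].max(2)<120)
mm=cv2.morphologyEx(mm,cv2.MORPH_CLOSE,np.ones((5,5)))
cs,_=cv2.findContours(mm,0,1); c=max(cs,key=cv2.contourArea); b=cv2.boxPoints(cv2.minAreaRect(c)); print(b,[hit(t,x,.004) for x in b]); print(hit(t,b.mean(0),.004))
E
```

```text
[ 0.4254 -0.2899  0.058 ] [ 0.4551 -0.1734  0.0545] [ 0.4577 -0.1595  0.05  ] [ 0.4808 -0.1765  0.029 ] [ 0.4308 -0.1656  0.029 ] 0.12025294143293985
[0.2474 0.9689] -104.32180126918772
[ 282   27   68  101 3878] [314.9763  70.3319]
((317.9615478515625, 78.19230651855469), (65.89502716064453, 100.41146087646484), 11.309932708740234)
[[234.7326 200.7683]
 [288.3927 199.4907]
 [289.6675 253.0318]
 [236.0074 254.3094]] [array([0.5039, 0.2254, 0.004 ]), array([0.5082, 0.0925, 0.004 ]), array([0.3764, 0.0875, 0.004 ]), array([0.3722, 0.2183, 0.004 ])]
[0.4397 0.1558 0.004 ]
```

```bash
python3 - <<'E'
from h import *
plan([.439,-.237,.021],-1.821,8)
E
```

```text
[[[0.25,-0.02,0.68],0.03],[[0.25,-0.02,0.68],0.03],[[0.25,-0.03,0.68],0.03],[[0.25,-0.03,0.68],0.03],[[0.25,-0.03,0.68],0.03],[[0.25,-0.03,0.68],0.03],[[0.25,-0.03,0.68],0.03],[[0.25,-0.03,0.68],0.03]]
```

jog_arm([
  [[0.5,-0.05,0.6],0.06],
  [[0.5,-0.05,0.6],0.06],
  [[0.5,-0.05,0.6],0.06],
  [[0.5,-0.05,0.6],0.06],
  [[0,0,0.8],0],
  [[0,0,0.8],0],
  [[0,0,0.8],0],
  [[0,0,0.6],0],
  [[0,0,0],0],
], gripper=1.0)

```text
time: 4.2
eef_pos: [0.4369, -0.2362, 0.0209]
orientation: [[-0.251, -0.968, -0.005], [-0.968, 0.251, 0.001], [0.0, 0.005, -1.0]]
wrist_force: [0.7, 0.3, 0.2]
width: 1.0
finger_force: 0.0
```

jog_arm([
  [[0,0,0],0],
  [[0,0,0],0],
  [[0,0,0],0],
  [[0,0,0],0],
  [[0,0,0],0],
], gripper=0.0, newtons=60)

```text
time: 4.82
eef_pos: [0.4398, -0.2375, 0.0242]
orientation: [[-0.252, -0.968, 0.004], [-0.968, 0.252, -0.001], [-0.0, -0.004, -1.0]]
wrist_force: [0.5, 3.4, 6.7]
width: 0.676
finger_force: 65.7
```

jog_arm([
  [[0,0,-0.5],0],
  [[0,0,-0.7],0],
  [[0,0,-0.4],0],
  [[0,0,0],0],
])

```text
time: 5.32
eef_pos: [0.4382, -0.2375, 0.1034]
orientation: [[-0.254, -0.967, 0.003], [-0.967, 0.254, -0.0], [-0.001, -0.003, -1.0]]
wrist_force: [-0.5, -0.3, -5.0]
width: 0.668
finger_force: 66.6
```

```bash
python3 - <<'E'
from h import *
plan([.393,-.015,.1],-1.571,6)
p=r.camera("wrist"); save(p,'w2.png')
E
```

```text
[[[-0.68,0.33,0.01],-0.24],[[-0.69,0.3,0.01],-0.24],[[-0.71,0.27,0.01],-0.24],[[-0.72,0.24,0.01],-0.24],[[-0.73,0.21,0.01],-0.24],[[-0.73,0.18,0.01],-0.24]]
```

View pics/w2.png

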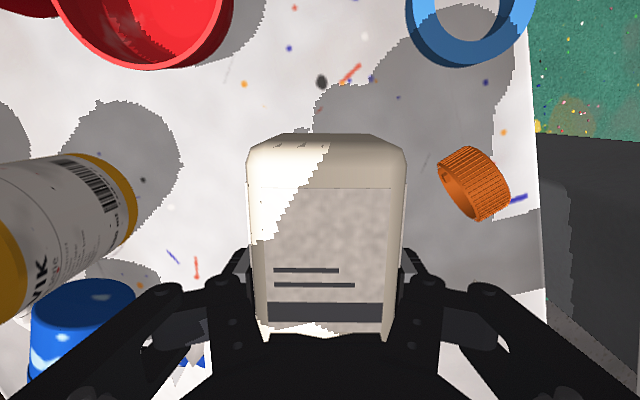

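The bottle is held level between the pads, with its base edge at (326,135). The orange cap at (474,185) is undisturbed. I'll carry it to the clear area and lay it down.

jog_arm([
  [[-0.68,0.33,0],-0.24],
  [[-0.69,0.3,0],-0.24],
  [[-0.71,0.27,0],-0.24],
  [[-0.72,0.24,0],-0.24],
  [[-0.73,0.21,0],-0.24],
  [[-0.73,0.18,0],-0.24],
  [[0,0,0.5],0],
  [[0,0,0.6],0],
  [[0,0,0.4],0],
  [[0,0,0.13],0],
])

```text
time: 6.62
eef_pos: [0.3922, -0.0155, 0.0229]
orientation: [[-0.004, -1.0, -0.007], [-1.0, 0.004, -0.003], [0.003, 0.007, -1.0]]
wrist_force: [-28.2, 9.7, 104.3]
width: 0.673
finger_force: 77.9
```

jog_arm([
  [[0,0,0],0],
  [[0,0,0],0],
  [[0,0,0],0],
], gripper=0.8)

```text
time: 7.0
eef_pos: [0.3943, -0.0149, 0.0205]
orientation: [[-0.004, -1.0, -0.001], [-1.0, 0.004, -0.0], [0.0, 0.001, -1.0]]
wrist_force: [-0.6, -0.2, -0.1]
width: 0.801
finger_force: 0.0
```

jog_arm([
  [[0,0,-0.6],0],
  [[0,0,-0.6],0],
  [[0,0,-0.6],0],
  [[0,0,-0.6],0],
  [[-0.4,0,-0.6],0],
  [[-0.4,0,0],0],
  [[-0.5,0,0],0],
  [[0,0,0],0],
], gripper=1.0)

```text
time: 8.0
eef_pos: [0.3947, 0.0509, 0.1707]
orientation: [[-0.002, -1.0, -0.0], [-1.0, 0.002, -0.0], [0.0, 0.0, -1.0]]
wrist_force: [-0.0, 0.1, -0.8]
width: 1.0
finger_force: 0.0
```

```bash
python3 - <<'E'
from h import *
np.set_printoptions(precision=4,suppress=True)
p=r.camera("wrist"); save(p,'w3.png'); print(p["position"],r.read_state()["eef_pos"])
for t in("bottle_1","cap_1"):
    for d in r.recognise(t,p)[:2]: print(t,np.round(d["pixel"]),round(d["conf"],2),hit(p,d["pixel"],.05))
E
```

```text
[ 0.3945 -0.018   0.3029] [0.3944 0.0503 0.1705]
bottle_1 [ 44. 210.] 0.73 [0.6501 0.0658 0.05  ]
bottle_1 [324. 105.] 0.55 [ 0.3952 -0.0243  0.05  ]
cap_1 [328. 188.] 0.97 [0.3918 0.0455 0.05  ]
cap_1 [ 58. 281.] 0.64 [0.6548 0.1388 0.05  ]
```

View pics/w3.png

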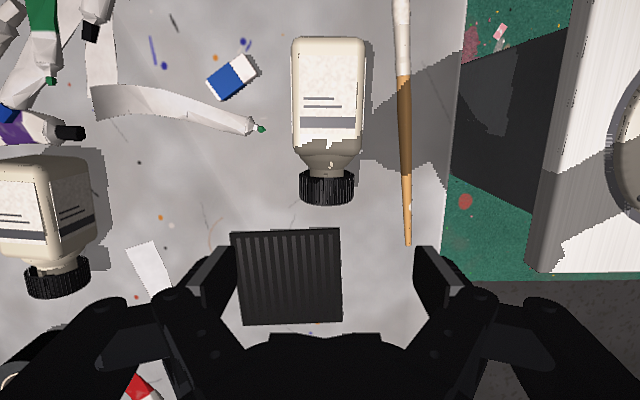

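The bottle lies clear, with its base edge at (328,38) and its cap at (327,187). The mat corners are at (230,233), (340,228), (343,320) and (243,326), and the eraser is undisturbed at (233,77).

```bash
python3 - <<'E'
from h import *
np.set_printoptions(precision=4,suppress=True)
p=r.camera("wrist")
print(hit(p,(328,38),.058),hit(p,(327,172),.054),hit(p,(327,206),.045),hit(p,(327,204),.054))
c=[hit(p,x,.004) for x in((230,233),(340,228),(343,320),(243,326))]; print(c,np.mean(c,0))
plan([.393,.05,.024],-1.571,8)
E
```

```text
[ 0.3913 -0.073   0.058 ] [0.3922 0.0291 0.054 ] [0.3921 0.0622 0.045 ] [0.3922 0.0575 0.054 ]
[array([0.4967, 0.1053, 0.004 ]), array([0.3779, 0.1   , 0.004 ]), array([0.3731, 0.2168, 0.004 ]), array([0.4924, 0.225 , 0.004 ])] [0.435  0.1618 0.004 ]
[[[-0.0,0.0,0.37],-0.0],[[-0.0,0.0,0.37],-0.0],[[-0.0,0.0,0.37],-0.0],[[-0.0,0.0,0.37],-0.0],[[-0.0,0.0,0.37],-0.0],[[-0.0,0.0,0.37],-0.0],[[-0.0,0.0,0.37],-0.0],[[-0.0,0.0,0.37],-0.0]]
```

jog_arm([
  [[0.01,0,0.6],0],
  [[0.01,0,0.6],0],
  [[0.02,0,0.6],0],
  [[0,0,0.6],0],
  [[0,0,0.4],0],
  [[0,0,0.2],0],
  [[0,0,0],0],
], gripper=1.0)

```text
time: 9.07
eef_pos: [0.3945, 0.0477, 0.0205]
orientation: [[-0.005, -1.0, -0.001], [-1.0, 0.005, -0.001], [0.001, 0.001, -1.0]]
wrist_force: [0.3, 0.9, -0.3]
width: 1.0
finger_force: 0.0
```

jog_arm([
  [[0,0,0],0],
  [[0,0,0],0],
  [[0,0,0],0],
  [[0,0,0],0],
  [[0,0,0],0],
], gripper=0.0, newtons=20)

```text
time: 9.7
eef_pos: [0.3948, 0.0483, 0.0211]
orientation: [[-0.004, -1.0, 0.001], [-1.0, 0.004, 0.0], [-0.0, -0.001, -1.0]]
wrist_force: [-1.2, 0.4, 2.7]
width: 0.578
finger_force: 26.6
```

jog_arm([
  [[0.07,0,-0.21],0],
  [[0.08,0,-0.21],0],
  [[0.08,0,-0.2],0],
  [[0.12,0,-0.18],0],
  [[0.13,0,-0.18],0],
  [[0.14,0,-0.18],0],
  [[0,0,0],0],
])

```text
time: 10.58
eef_pos: [0.3948, 0.0168, 0.0795]
orientation: [[-0.005, -1.0, 0.001], [-1.0, 0.005, 0.001], [-0.001, -0.001, -1.0]]
wrist_force: [0.3, 0.3, -4.0]
width: 0.582
finger_force: 22.9
```

```bash
python3 - <<'E'
from h import *
p=r.camera("scene"); save(p,'s1.png')
cv2.imwrite('pics/s1c.png',cv2.resize(p["pixels"][150:300,200:400,::-1],None,fx=3,fy=3,interpolation=cv2.INTER_CUBIC))
E
```

```text
(no output)
```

View pics/s1c.png

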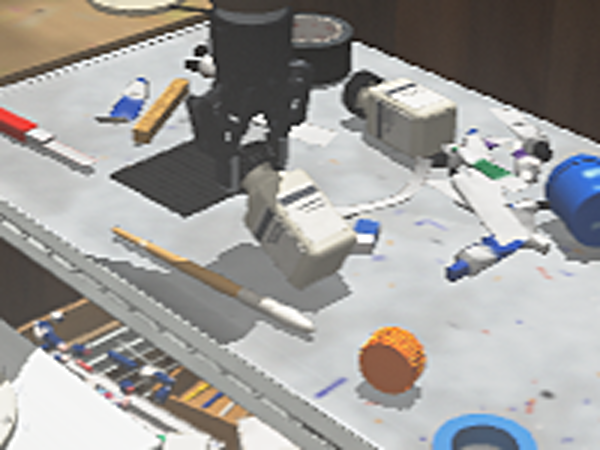

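The bottle pivots in the pads and hangs tilted at crop (300,225), with its base towards -y. I'll lift it over the mat and look at how it hangs.

jog_arm([
  [[0,0,-0.6],0],
  [[0,0,-0.6],0],
  [[0,0,-0.6],0],
  [[0,0,-0.2],0],
  [[-0.5,-0.16,0],0],
  [[-0.6,-0.16,0],0],
  [[-0.6,-0.16,0],0],
  [[-0.6,-0.16,0],0],
  [[-0.6,-0.16,0],0],
  [[0,0,0],0],
])

```text
time: 11.88
eef_pos: [0.4354, 0.1637, 0.1772]
orientation: [[-0.002, -1.0, -0.001], [-1.0, 0.002, -0.001], [0.001, 0.001, -1.0]]
wrist_force: [0.2, -0.0, -4.5]
width: 0.583
finger_force: 21.8
```

```bash
python3 - <<'E'
from h import *
p=r.camera("scene"); save(p,'s2.png')
cv2.imwrite('pics/s2c.png',cv2.resize(p["pixels"][100:250,180:380,::-1],None,fx=3,fy=3,interpolation=cv2.INTER_CUBIC))
print(r.read_state()["eef_pos"])
E
```

```text
[0.43444098 0.16225966 0.17707697]
```

View pics/s2c.png

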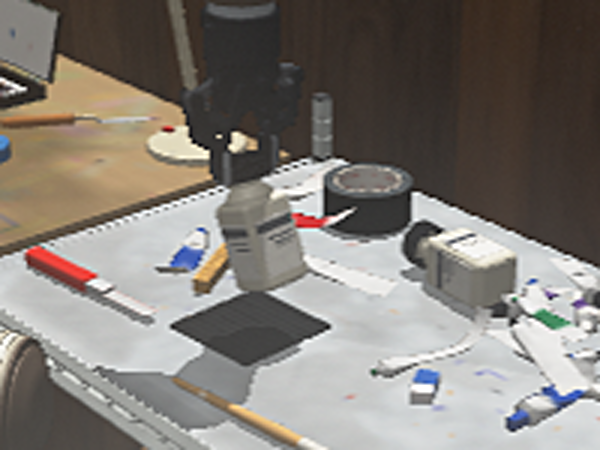

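The bottle hangs about 15° short of upright above the mat, with its base at crop (270,285) leaning towards -y. I'll touch its +y base edge down on the mat, then sweep it upright.

jog_arm([
  [[-0.33,0,0.2],0],
  [[-0.33,0,0.3],0],
  [[0,0,0.2],0],
  [[0,0,0.2],0],
  [[0,0,0.16],0],
  [[0,0,0],0],
])

```text
time: 12.68
eef_pos: [0.4373, 0.1962, 0.1275]
orientation: [[-0.003, -1.0, 0.005], [-1.0, 0.003, 0.003], [-0.003, -0.005, -1.0]]
wrist_force: [-0.8, 0.6, 3.7]
width: 0.581
finger_force: 22.7
```

jog_arm([
  [[0.13,0,0.02],0],
  [[0.13,0,0.02],0],
  [[0.13,0,0.02],0],
  [[0.13,0,0.02],0],
  [[0.14,0,0.02],0],
  [[0,0,0],0],
])

```text
time: 13.42
eef_pos: [0.4368, 0.1622, 0.1235]
orientation: [[-0.004, -1.0, 0.005], [-1.0, 0.004, 0.002], [-0.002, -0.005, -1.0]]
wrist_force: [-3.1, -1.1, 11.4]
width: 0.585
finger_force: 25.3
```

```bash
python3 - <<'E'
from h import *
p=r.camera("scene"); save(p,'s3.png')
cv2.imwrite('pics/s3c.png',cv2.resize(p["pixels"][130:240,190:340,::-1],None,fx=4,fy=4,interpolation=cv2.INTER_CUBIC))
print(r.read_state()["eef_pos"])
E
```

```text
[0.43690044 0.16228569 0.12350902]
```

View pics/s3c.png

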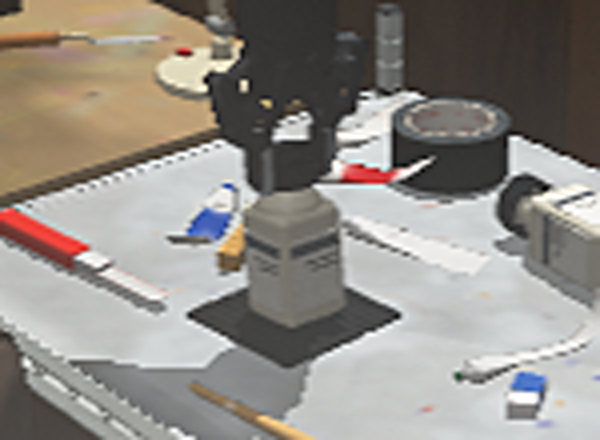

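The bottle now stands upright in the middle of the mat, with its base at crop (295,310). I'll let go, rise and measure the cap's centre.

jog_arm([
  [[0,0,0],0],
  [[0,0,0],0],
  [[0,0,0],0],
  [[0,0,0],0],
  [[0,0,-0.5],0],
  [[0,0,-0.7],0],
  [[0,0,-0.7],0],
  [[0,0,-0.4],0],
  [[0,0,0],0],
], gripper=1.0)

```text
time: 14.6
eef_pos: [0.4358, 0.1625, 0.237]
orientation: [[-0.004, -1.0, 0.003], [-1.0, 0.004, 0.002], [-0.002, -0.003, -1.0]]
wrist_force: [-0.6, -0.6, -0.8]
width: 0.996
finger_force: 0.0
```

```bash
python3 - <<'E'
from h import *
np.set_printoptions(precision=4,suppress=True)
p=r.camera("wrist"); save(p,'w4.png'); print(r.read_state()["eef_pos"])
for t in("bottle_1","cap_1"):
    for d in r.recognise(t,p)[:2]: print(t,np.round(d["pixel"]),round(d["conf"],2),hit(p,d["pixel"],.138))
a=p["pixels"].copy()
th=np.linspace(0,2*np.pi,60)
for X in (.162,):
  for t in th:
    for z in(.140,.004):
      rr=.0255 if z>.1 else .04
      u=proj(p,[.436+rr*np.cos(t),X+rr*np.sin(t),z]).round().astype(int)
      if 0<=u[0]<640 and 0<=u[1]<400: a[u[1],u[0]]=[255,0,0]
cv2.imwrite('pics/w4c.png',a[:,:,::-1])
E
```

```text
[0.435  0.162  0.2356]
bottle_1 [109.  90.] 0.95 [0.5958 0.0767 0.138 ]
bottle_1 [322. 157.] 0.82 [0.438  0.1269 0.138 ]
cap_1 [119. 160.] 0.64 [0.5981 0.1284 0.138 ]
cap_1 [327. 193.] 0.63 [0.4344 0.1557 0.138 ]
```

View pics/w4c.png

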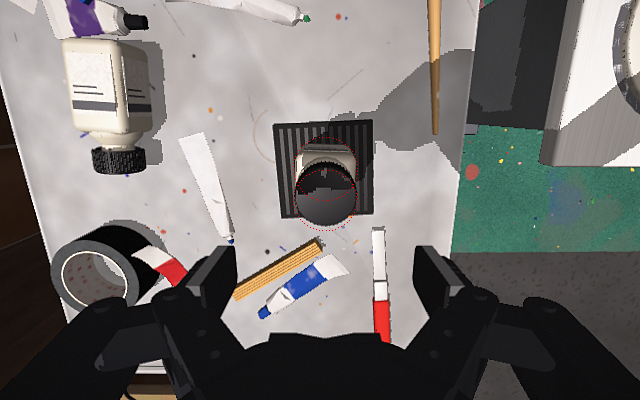

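The cap's disc is centred at about (325,197), roughly 4 px (3 mm) nearer -y than my overlay, and the bottle stands squarely on the mat. I'll shift by that and grip the cap.

jog_arm([
  [[0.07,0,0.5],0],
  [[0,0,0.7],0],
  [[0,0,0.6],0],
  [[0,0,0.35],0],
  [[0,0,0.1],0],
  [[0,0,0],0],
], gripper=1.0)

```text
time: 15.5
eef_pos: [0.435, 0.1583, 0.1229]
orientation: [[-0.004, -1.0, -0.001], [-1.0, 0.004, -0.001], [0.001, 0.001, -1.0]]
wrist_force: [0.3, -0.0, 0.4]
width: 0.999
finger_force: 0.0
```

jog_arm([
  [[0,0,0],0],
  [[0,0,0],0],
  [[0,0,0],0],
  [[0,0,0],0],
  [[0,0,0],0],
], gripper=0.0, newtons=40)

```text
time: 16.12
eef_pos: [0.4355, 0.1587, 0.1238]
orientation: [[-0.004, -1.0, 0.001], [-1.0, 0.004, 0.001], [-0.001, -0.001, -1.0]]
wrist_force: [-0.8, 0.3, 3.7]
width: 0.577
finger_force: 45.5
```

```bash
python3 -c "
from h import *
s=r.read_state(); print(s['eef_pos'],s['torque'],s['wrist_force'],s['q'],s['width'])"
```

```text
[0.43548372 0.15870854 0.12380243] [0.00937042 0.14179939 0.01548466] [-0.75807151  0.31956181  3.68077647] [ 7.01601264e-01  2.44006505e-01 -5.41518825e-01  2.77538456e-04
 -7.84095055e-01 -7.06084805e-01] 0.5772935934544049
```

jog_arm([
  [[0,0,0],-0.5],
  [[0,0,0],-0.5],
  [[0,0,0],-0.5],
  [[0,0,0],-0.5],
])

```text
time: 16.62
eef_pos: [0.4357, 0.1588, 0.1238]
orientation: [[0.341, -0.94, 0.001], [-0.94, -0.341, 0.001], [-0.0, -0.002, -1.0]]
wrist_force: [-0.6, -0.1, 4.2]
width: 0.583
finger_force: 45.7
```

```bash
python3 -c "
from h import *
s=r.read_state(); print(s['eef_pos'],s['torque'],s['wrist_force'],s['q'],s['width'])
p=r.camera('scene'); save(p,'s4.png')
a=cv2.imread('pics/s3.png')[170:220,235:295]; b=p['pixels'][170:220,235:295,::-1]
cv2.imwrite('pics/s4c.png',cv2.resize(np.hstack([a,b]),None,fx=6,fy=6,interpolation=cv2.INTER_CUBIC))"
```

```text
[0.43570364 0.158782   0.12382065] [0.00613945 0.04336181 0.01493019] [-0.6262254  -0.09766176  4.184247  ] [ 7.01521740e-01  2.44185364e-01 -5.41293362e-01  5.30722016e-04
 -7.83836314e-01 -3.54215383e-01] 0.5828271947808391
```

View pics/s4c.png

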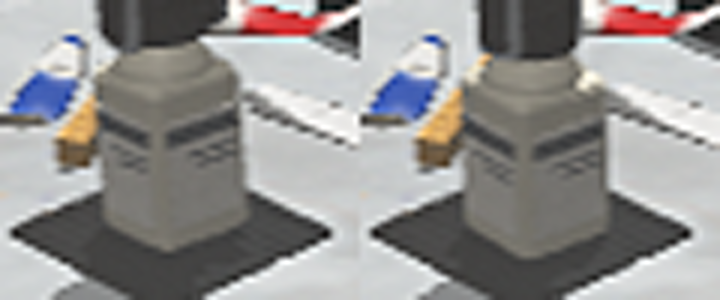

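The torque is small (0.015 N m) and the bottle's front edge has not turned (162 before, 163 after), so counter-clockwise is loosening it. I'll continue to about 145°.

jog_arm([
  [[0,0,0],-0.7],
  [[0,0,0],-0.7],
  [[0,0,0],-0.7],
  [[0,0,0],-0.7],
  [[0,0,0],-0.7],
  [[0,0,0],-0.7],
  [[0,0,0],-0.7],
  [[0,0,0],-0.7],
  [[0,0,0],-0.7],
  [[0,0,0],-0.7],
])

```text
time: 17.92
eef_pos: [0.4357, 0.1588, 0.1238]
orientation: [[1.0, -0.002, 0.001], [-0.002, -1.0, 0.001], [0.001, -0.001, -1.0]]
wrist_force: [-0.2, -0.2, 3.1]
width: 0.578
finger_force: 45.7
```

jog_arm([
  [[0,0,0],-0.7],
  [[0,0,0],-0.7],
  [[0,0,0],-0.7],
  [[0,0,0],-0.7],
  [[0,0,0],-0.7],
  [[0,0,0],-0.7],
  [[0,0,0],-0.7],
  [[0,0,0],-0.7],
  [[0,0,0],0],
])

```text
time: 19.05
eef_pos: [0.4358, 0.1588, 0.1238]
orientation: [[0.565, 0.825, 0.002], [0.825, -0.565, 0.001], [0.002, 0.001, -1.0]]
wrist_force: [0.2, -0.2, 3.3]
width: 0.578
finger_force: 45.7
```

```bash
python3 -c "
from h import *
s=r.read_state(); print(s['eef_pos'],s['torque'],s['wrist_force'],s['q'],s['width'])"
```

```text
[0.4357948  0.15884396 0.12378153] [ 0.00061362 -0.16410746 -0.06740108] [ 0.23877418 -0.16653349  3.33833185] [ 7.01493388e-01  2.44307480e-01 -5.41245330e-01  5.26735013e-04
 -7.83518908e-01  1.83975870e+00] 0.578391308645121
```

jog_arm([
  [[0,0,-0.1],0],
  [[0,0,-0.1],0],
  [[0,0,0],0],
])

```text
time: 19.42
eef_pos: [0.4349, 0.1583, 0.1334]
orientation: [[0.564, 0.826, -0.0], [0.826, -0.564, -0.0], [-0.0, -0.0, -1.0]]
wrist_force: [-0.3, 1.1, -0.9]
width: 0.578
finger_force: 45.2
```

```bash
python3 -c "
from h import *
p=r.camera('scene'); save(p,'s5.png')
a=cv2.imread('pics/s3.png')[150:220,235:295]; b=p['pixels'][150:220,235:295,::-1]
cv2.imwrite('pics/s5c.png',cv2.resize(np.hstack([a,b]),None,fx=6,fy=6,interpolation=cv2.INTER_CUBIC))"
```

```text
(no output)
```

View pics/s5c.png

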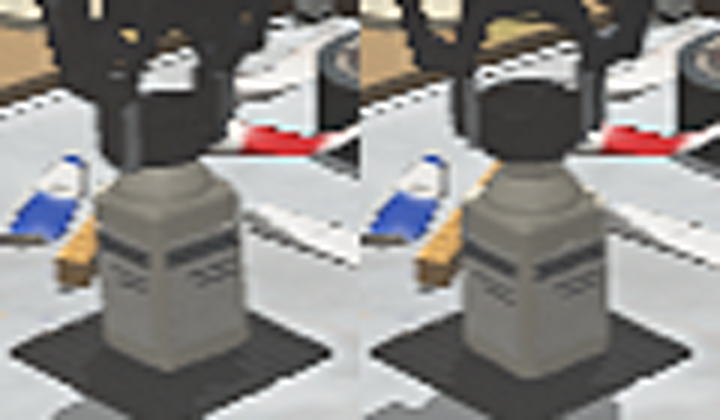

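The cap has come free: the wrist carries only about 0.9 N and the bottle stands unmoved in the picture. I've now viewed 12 pictures against the limit of 10, so I'll use numbers only from here. Next I lift the cap well clear.

jog_arm([
  [[0,0,-0.2],0],
  [[0,0,-0.3],0],
  [[0,0,-0.4],0],
  [[0,0,-0.5],0],
  [[0,0,-0.5],0],
  [[0,0,-0.4],0],
  [[0,0,-0.2],0],
  [[0,0,0],0],
  [[0,0,0],0],
])

```text
time: 20.6
eef_pos: [0.4346, 0.1582, 0.2574]
orientation: [[0.563, 0.826, -0.002], [0.826, -0.563, -0.001], [-0.002, -0.001, -1.0]]
wrist_force: [-0.4, 0.8, 0.0]
width: 0.576
finger_force: 45.2
```

```bash
python3 - <<'E'
from h import *
s=r.read_state(); print(s['time'],s['eef_pos'],s['wrist_force'],s['width'],s['finger_force'])
p=r.camera('scene'); q=cv2.imread('pics/s5.png')[:,:,::-1].astype(int)
d=np.abs(p['pixels'].astype(int)-q).max(2)
print('change, lower body region', d[185:212,250:277].mean(), proj(p,[.436,.159,.05]),proj(p,[.436,.159,.13]), proj(p,s['eef_pos']))
for t in('bottle_1','cap_1'):
    for x in r.recognise(t,p): print(t,np.round(x['pixel']),round(x['conf'],2))
E
```

```text
20.6 [0.43462188 0.15819702 0.25742273] [-0.43535734  0.78158244  0.01421634] 0.5761290788140135 45.19930087029934
change, lower body region 2.936899862825789 [262.93149939 194.87966498] [262.28349431 171.13422264] [261.00026858 130.95154739]
bottle_1 [263. 190.] 0.68
bottle_1 [338. 188.] 0.56
cap_1 [331. 267.] 0.94
cap_1 [262. 132.] 0.64
cap_1 [206. 191.] 0.55
cap_1 [320. 179.] 0.47
```

The bottle is still standing, recognised at (263,190) with the body region unchanged. The cap is held at (262,132), about 0.13 m above its seat.

```bash
python3 -c "
from rig import r
print(r.close_job())"
```

```text
the job is handed in; nothing more can be done
None
```

The near bottle stands upright on the mat with its cap unscrewed counter-clockwise (an ordinary right-hand thread, so I never tried the other way) and held about 0.13 m above its seat; the job was handed in at about 21 s, I did not move or touch the other bottle, eraser, scraper or rule, and I viewed 12 pictures against the limit of 10.

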